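# Put the lift-off weighing tray back on the counter scale

### The arm

A 6-joint arm with a two-finger parallel gripper is mounted at the origin on a cart in front of the work surface, level with it; the furniture and walls round the work are solid. World frame = base frame: x ahead of the robot, y to its left, z up, the work surface at z = 0. Lengths are in m, angles in rad, forces in N, time in s.
With the tool pointing down it reaches from about 0.25 to 0.775 m from the base axis. Payload 4 kg.
Tool frame: the origin (TCP) lies on the centre line of the jaws, within the pads' length; the fingertips stand 17 mm ahead of it and the grasp point (between the pads) lies 2 mm behind it; z points along the fingers, y is the line along which they close (so a half turn about z gives the same grasp; the last joint's range is limited). The gripper opens to 94 mm and grips with 3 to 60 N. Pads are 16 mm wide; open, the fingers measure 119 mm over their backs; the gripper's body (75 mm by 177 mm) begins 78 mm behind the grasp point.
Start: joints at [-1.401, 0.087, 1.371, -0, 1.684, -0.103], TCP at [0.148, -0.53, 0.194] pointing down, gripper open.
Joint ranges: [-3.1, 3.1], [-0.76, 2.03], [0.27, 2.55], [-1.08, 4.22], [0.17, 2.65], [-2.57, 2.57]. Speed limits (rad/s): [2.79, 2.79, 3.14, 3.14, 3.14, 3.14].

### API

Orientations are given as [roll, pitch, yaw] about the fixed x, y, z axes, in that order (R = Rz(yaw) Ry(pitch) Rx(roll)).
In Python, from bench import robot gives the robot as it stands.
- The arm moves only by the tool servo_tool, never from a script. Its argument "plan" is a list of rows, each a list of 7 numbers: the shift along the tool's x, y, z normalised to -1 to 1, where 1 is 0.1 m, then the turn, a rotation vector about the tool's x, y, z normalised to -1 to 1, where 1 is pi/2 rad, then the finger opening in mm, from 0 to 94. In form: [[x, y, z, ax, ay, az, gripper], ...]. A call has 1 to 12 rows; each row is the pose to reach, as a shift and turn from the pose commanded when the call began, along the tool's axes at that moment; what a row does not reach only later rows make up. A row lasts 1/12 s, in which the tool goes at most 41.7 mm and 7.16 degrees, less where a joint would pass 70% of its speed; a pose out of reach is approached as far as the arm can. A call with a number of a shift or a turn outside -1 to 1 is refused whole. A call with a gripper value outside its range is refused whole. The fingers move at their own pace and stop on an object; the grip force is fixed at half the most. Time passes only in rows, so rows that repeat a pose let the fingers close. It gives the time, the measured TCP pose, the force, the opening and the grip force at its end, in the units of the state.
- robot.get_obs(): the state, without advancing time (a new reading comes with each control period).
- robot.snapshot(name): name is "scene" or "top" or "wrist"; returns the picture (480x640x3 uint8, red, green, blue); there is no depth.
- robot.camera_params(name): a dict with "camera_matrix" (3x3 intrinsics, pixels), "distortion" ([k1, k2, p1, p2, k3] as OpenCV has them; the pictures are not rectified), "rvec" (rotation vector, rad) and "tvec" (3), from world to camera coordinates, as OpenCV has them; the wrist camera has in their place "tool_from_camera" (4x4, takes a point from camera to tool coordinates, whose origin is the TCP and whose axes are the flange's). Camera axes: x right, y down, z forward; pixel columns grow to the right and rows downward; lengths in m; the calibration is good to about 2 mm. A picture is of the moment at which its call begins: read the wrist's pose just before it. camera_params takes no time and is no camera call.
- robot.close_job(): hands the job in; it is judged then, once.
Trained networks look in the newest picture that a camera, given by its name, has taken for a name from the list of things; names that differ only in an ending like _2 or _b are one class to them, and where a whole thing is asked for, a point or a joint stands for the part that bears it (a point fixed in the world has none). Each returns a list of dicts, best first, with "conf" (0 to 1); they miss things now and then, are a little off and sometimes report something else, mostly with a low value. They report only what shows in the picture. A call takes as long as a camera call.
- robot.find_in(thing, camera): "extent" ([centre column, centre row, width, height] in pixels, round what is visible of it).
The state is a dict: "time": time; "joint_positions": joint angles; "qvel": joint speeds; "joint_torque": joint torques, N m; "tool_pos": TCP position; "ee_rot": TCP orientation; "wrist_force": force on the tool from outside, world axes, zero at the start; "wrist_torque": the same for the moment, N m; "width": finger opening in m; "finger_force": force on a finger pad.
Only numpy, scipy, OpenCV 4.12 (cv2) and the standard library are available. Lean on these libraries where they do the work, as an engineer would, in place of code of your own. Each camera call takes 0.05 s, during which the arm holds its last target. There are 200 camera calls.

### The job

Put the sweet scale's lift-off tray back: carry it by its hoop handle to the scale, pouring lip to the scale's left as seen from the keys, feel for its seat on the three balls and press it down until the spring catch draws it fully home and level, then let go. Be gentle with the load cell underneath: never load the scale with more than 25 N, and leave the goods around it alone.

Things in the scene. Friction and masses are not known exactly. Their poses are not given: they have to be found in the camera images.
- scale: Low steel and black counter scale, 241 x 226 x 50 mm, fixed. Origin on the counter under the middle of the round hole in its cover; -x: its sloped key panel, z up. The cover fits loosely: the three-armed load carrier that rises through the hole stands up to 8 mm off this origin in x and in y and up to 0.035 rad turned. The carrier is not reported: see it or feel for it.
- seat (a point): Nominal seat: where the tray's origin lies when home (61 mm above the counter), carrier offset left out; axes as the scale's. Above this, on the carrier: 3 steel balls, 8 mm, at (46,0), (-30,44), (-30,-44), centres 17 mm up; catch, top 14 mm up. Tray on groove edges: 7 mm too high; on the catch rollers: 4.5. About 12 N on the scale (with tray's weight) snaps it past 2 mm, then 8 N pull it home.
- tray: Loose steel tray, 150 (x) x 190 (y) mm plus a pouring lip at its +y end, about 0.4 kg. Origin: middle of its lower edge, standing on the counter; z up. Floor 25 to 28 mm above it. Hidden under it: three V grooves (mouth 17 mm wide, 90 degrees, radial, over the three balls) and in the middle a bulbed catch stud, tip 2 mm up. It seats only with its axes along the carrier's, lip to the scale's +y.
- tray_grip (a point): Middle of the hoop handle's wooden grip, 105 mm above the tray's origin. The grip is a level bar along the tray's x, 70 mm long, 14 mm thick (y), 18 mm high. Axes as the tray's.
- clip_jar: bystander: clip-top glass jar of sweets, 104 x 92 x 124 mm, origin under its middle
- mini_jar_a: bystander: small white jar with grey lid, 62 mm across, 78 mm high, origin under its middle
- mini_jar_b: bystander: a second such small white jar
- tag_clusters: bystander: small black price card in a wooden foot, 20 x 45 x 54 mm, origin under its middle
- gift_box: bystander: dark red gift box with a bow, 74 x 104 x 46 mm, origin under its middle
- choc_bar_a: bystander: wrapped chocolate bar lying flat, 55 x 117 x 9 mm

How it is judged:
By the outcome, as a careful person would: the job done as asked, in the order asked, and still so for the second after the job is handed in, with the robot touching nothing.
It also fails if it takes over 72 s, if anything falls off the work surface, if the arm or the gripper's body presses on something with over 40 N, if the wrist force passes 120 N, or if a joint passes its speed limit or range.

## Working session

There is one attempt and no reset: what is moved stays moved. The work goes in short steps, Python scripts to look and compute and a tool call to move; the robot and the scene stay as the last step left them, time stands still between calls to the robot, and variables do not carry over. Pictures are saved under pics/ and viewed, at most 10 in all, crops included, and the job is handed in when it is done.

Besides the shell and the picture viewer there is one more tool, called as a command line: name --pt "numbers of a row" for each row, then --argument value for the rest. servo_tool: Moves the arm, as the interface text tells. Scaled input: -1 to 1 covers 0.1 m each way for a shift and pi/2 rad each way for a turn. Its arguments: {"type":"object","properties":{"plan":{"type":"array","items":{"type":"array","items":{"type":"number"}}}},"required":["plan"]}

```bash
mkdir -p pics; ls
python3 - <<'E'
from bench import robot
import cv2,numpy as np
o=robot.get_obs();print(o)
ims=[]
for c in ("scene","top"):
    im=robot.snapshot(c);cv2.imwrite(f"pics/{c}0.png",im[:,:,::-1]);
    p=robot.camera_params(c);print(c,p)
    for t in ("scale","tray","tray_grip","clip_jar","mini_jar_a","tag_clusters","gift_box","choc_bar_a"):
        print(t,[(round(d["conf"],2),np.round(d["extent"]).tolist()) for d in robot.find_in(t,c)[:3]])
print(robot.camera_params("wrist"))
E
```

```text
pics
{'time': 0.0, 'joint_positions': array([-1.40108241e+00,  8.79544899e-02,  1.37223035e+00, -2.54774408e-05,
        1.68357829e+00, -1.03108656e-01]), 'qvel': array([ 0.00033442, -0.00111154,  0.00057773, -0.0005461 ,  0.00279605,
        0.00160864]), 'joint_torque': array([ 1.24200204e-03, -3.40173912e+01, -3.02429688e+01,  7.18169357e-02,
        3.28153709e-02, -1.71252500e-04]), 'tool_pos': array([ 0.14808455, -0.529106  ,  0.1927166 ]), 'ee_rot': array([-3.13943110e+00, -1.98211004e-04,  2.72819518e-01]), 'wrist_force': array([-0.12024793, -0.37612157, -0.44275937]), 'wrist_torque': array([ 0.00765262,  0.02528399, -0.02478366]), 'finger_force': 0.0, 'width': 0.09380908814298816}
scene {'camera_matrix': array([[560.95898226,   0.        , 322.73178955],
       [  0.        , 560.95898226, 230.01865597],
       [  0.        ,   0.        ,   1.        ]]), 'distortion': array([0.05045987, 0.        , 0.        , 0.        , 0.        ]), 'rvec': array([ 2.05179932, -0.65080258,  0.36083304]), 'tvec': array([-0.48800092,  0.24227298,  1.44249416])}
scale [(0.59, [362.0, 280.
[... 1079 characters left out ...]
0.56, [180.0, 215.0, 34.0, 30.0])]
choc_bar_a [(0.85, [431.0, 310.0, 36.0, 31.0])]
{'camera_matrix': array([[419.37440469,   0.        , 317.7629517 ],
       [  0.        , 419.37440469, 232.03192124],
       [  0.        ,   0.        ,   1.        ]]), 'distortion': array([0.03365233, 0.        , 0.        , 0.        , 0.        ]), 'tool_from_camera': array([[ 1.01688703e-04, -9.69324390e-01, -2.45784899e-01,
         7.10467103e-02],
       [ 9.99999971e-01,  4.50751010e-05,  2.35963664e-04,
        -2.65431470e-05],
       [-2.17646556e-04, -2.45784916e-01,  9.69324367e-01,
        -1.91772635e-01],
       [ 0.00000000e+00,  0.00000000e+00,  0.00000000e+00,
         1.00000000e+00]])}
```

```bash
cat > h.py <<'E'
import numpy as np, cv2
from scipy.spatial.transform import Rotation as R
from bench import robot
def cam(name,obs=None):
    p=robot.camera_params(name)
    if name=="wrist":
        T=np.eye(4);T[:3,:3]=R.from_euler("xyz",obs["ee_rot"]).as_matrix();T[:3,3]=obs["tool_pos"]
        W=T@p["tool_from_camera"];Rw=W[:3,:3].T;t=-Rw@W[:3,3]
    else: Rw=cv2.Rodrigues(p["rvec"])[0];t=p["tvec"]
    return p["camera_matrix"],p["distortion"],Rw,t
def toplane(c,px,z):
    K,d,Rw,t=c
    u=cv2.undistortPoints(np.float64(px).reshape(-1,1,2),K,d).reshape(-1,2)
    r=np.c_[u,np.ones(len(u))]@Rw; o=-Rw.T@t
    return o+r*((np.asarray(z)-o[2])/r[:,2])[:,None]
def proj(c,X):
    K,d,Rw,t=c
    return cv2.projectPoints(np.float64(X).reshape(-1,3),cv2.Rodrigues(Rw)[0],t,K,d)[0].reshape(-1,2)
def move(target,rpy,obs=None):
    "normalised shift+turn from measured pose to target"
    o=obs or robot.get_obs();A=R.from_euler("xyz",o["ee_rot"]);B=R.from_euler("xyz",rpy)
    return np.round(np.r_[A.inv().apply(np.array(target)-o["tool_pos"])/.1,(A.inv()*B).as_rotvec()/(np.pi/2)],4)
E
python3 - <<'E'
from h import *
c=cam("top")
for n,p,z in [("scale",(371,244),.03),("tray",(252,246),.03),("clip",(294,178),.06),("mj",(326,186),.04),("mj",(350,182),.04),("tag",(461,279),.03),("gift",(180,215),.02),("choc",(431,310),0)]:
    print(n,toplane(c,[p],[z])[0].round(3))
im=cv2.imread("pics/top0.png")[120:360,130:490]
cv2.imwrite("pics/topc.png",cv2.resize(im,(800,533),interpolation=cv2.INTER_CUBIC))
E
```

```text
scale [ 0.576 -0.21   0.03 ]
tray [0.578 0.166 0.03 ]
clip [0.788 0.028 0.06 ]
mj [ 0.765 -0.073  0.04 ]
mj [ 0.777 -0.15   0.04 ]
tag [ 0.457 -0.492  0.03 ]
gift [0.686 0.402 0.02 ]
choc [ 0.364 -0.397  0.   ]
```

View pics/topc.png

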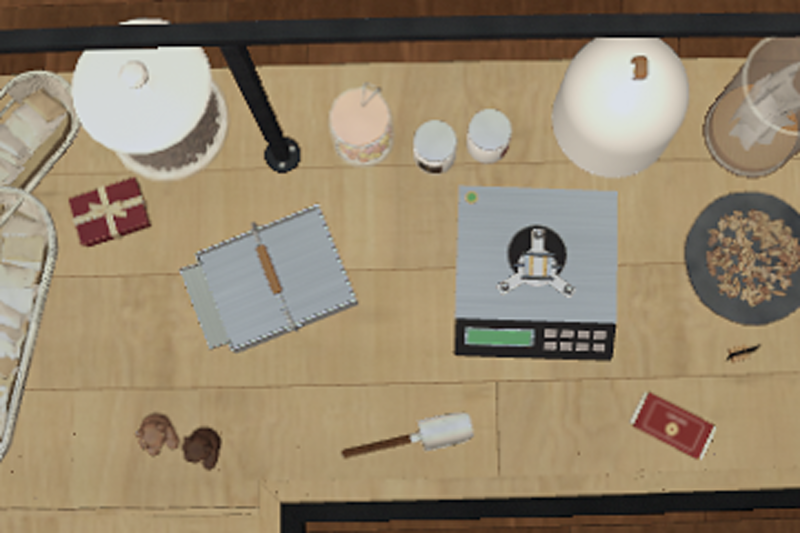

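The top view shows the tray left (crop 270,270), lip toward +y, turned about 0.4 rad. The scale is on the right, keys toward the robot, with the carrier in its hole at (537,262). I'll look at the scale with the wrist camera first, as it's on the way.

Run:
```python
from h import *
print(move((.57,-.21,.26),(np.pi,0,0)))
```

```text
[ 4.9235e+00 -1.9422e+00 -6.6090e-01  1.0000e-04 -0.0000e+00  1.7370e-01]
```

servo_tool --pt "0 0 -0.67 0 0 0.1737 94" --pt "0 0 -0.67 0 0 0.1737 94" --pt "0 0 -0.67 0 0 0.1737 94"

```text
time: 1.15
tool_pos: [0.1486, -0.5317, 0.2673]
ee_rot: [3.131, -0.002, -0.004]
wrist_force: [0.2, -0.9, 1.2]
width: 0.0939
finger_force: 0.0
```

servo_tool --pt "0.85 -0.64 0 0 0 0 94" --pt "0.85 -0.64 0 0 0 0 94" --pt "0.85 -0.64 0 0 0 0 94"

```text
time: 1.4
tool_pos: [0.2353, -0.4638, 0.2609]
ee_rot: [-3.141, -0.002, 0.002]
wrist_force: [0.3, 0.1, 0.1]
width: 0.0941
finger_force: 0.0
```

servo_tool --pt "0.85 -0.64 0 0 0 0 94" --pt "0.85 -0.64 0 0 0 0 94" --pt "0.85 -0.64 0 0 0 0 94"

```text
time: 1.65
tool_pos: [0.3207, -0.3991, 0.2608]
ee_rot: [-3.141, -0.001, 0.003]
wrist_force: [-0.3, -0.5, -0.2]
width: 0.0942
finger_force: 0.0
```

servo_tool --pt "0.85 -0.64 0 0 0 0 94" --pt "0.85 -0.64 0 0 0 0 94" --pt "0.85 -0.64 0 0 0 0 94"

```text
time: 1.9
tool_pos: [0.4058, -0.335, 0.2606]
ee_rot: [-3.141, -0.001, 0.004]
wrist_force: [-0.3, 0.8, -0.7]
width: 0.094
finger_force: 0.0
```

servo_tool --pt "0.85 -0.64 0 0 0 0 94" --pt "0.85 -0.64 0 0 0 0 94" --pt "0.85 -0.64 0 0 0 0 94"

```text
time: 2.15
tool_pos: [0.4908, -0.2708, 0.2602]
ee_rot: [-3.14, -0.001, 0.004]
wrist_force: [-0.7, -0.2, 0.3]
width: 0.0942
finger_force: 0.0
```

servo_tool --pt "0.85 -0.64 0 0 0 0 94" --pt "0.85 -0.64 0 0 0 0 94" --pt "0.85 -0.64 0 0 0 0 94" --pt "0.85 -0.64 0 0 0 0 94"

```text
time: 2.48
tool_pos: [0.5762, -0.206, 0.2591]
ee_rot: [-3.139, 0.001, 0.007]
wrist_force: [0.2, -0.6, -0.6]
width: 0.0939
finger_force: 0.0
```

Run:
```python
from h import *
o=robot.get_obs();print(o["time"],o["tool_pos"],o["ee_rot"],np.abs(o["qvel"]).max())
im=robot.snapshot("wrist");cv2.imwrite("pics/w0.png",im[:,:,::-1])
np.save("w0.npy",np.r_[o["tool_pos"],o["ee_rot"]])
print(robot.find_in("scale","wrist"))
```

```text
2.4833 [ 0.57617171 -0.20600538  0.25908012] [-3.13930687e+00  5.54950158e-04  6.68374590e-03] 0.0656180082707395
[{'extent': [330.5, 182.5, 252.4, 249.8], 'conf': 0.88}, {'extent': [441.4, 355.5, 25.3, 24.7], 'conf': 0.44}]
```

View pics/w0.png

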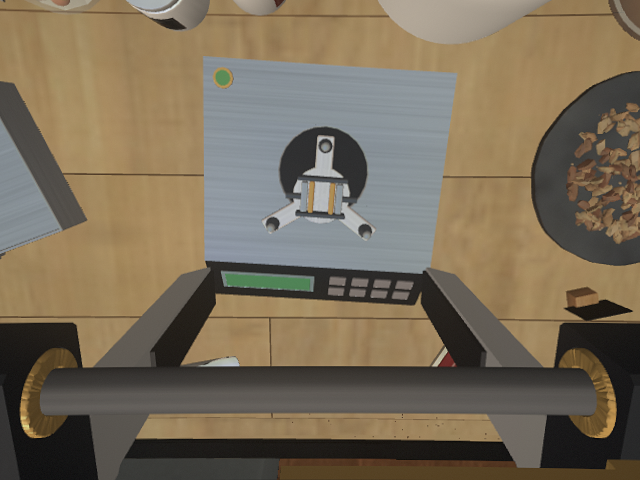

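The wrist view shows the balls near (325,146), (272,226) and (365,232), and the cover square in frame. I'll refine these on a crop.

Run:
```python
import cv2
im=cv2.imread("pics/w0.png")[120:250,240:400]
cv2.imwrite("pics/w0c.png",cv2.resize(im,None,fx=4.6,fy=4.6,interpolation=cv2.INTER_CUBIC))
```

```text
(no output)
```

View pics/w0c.png

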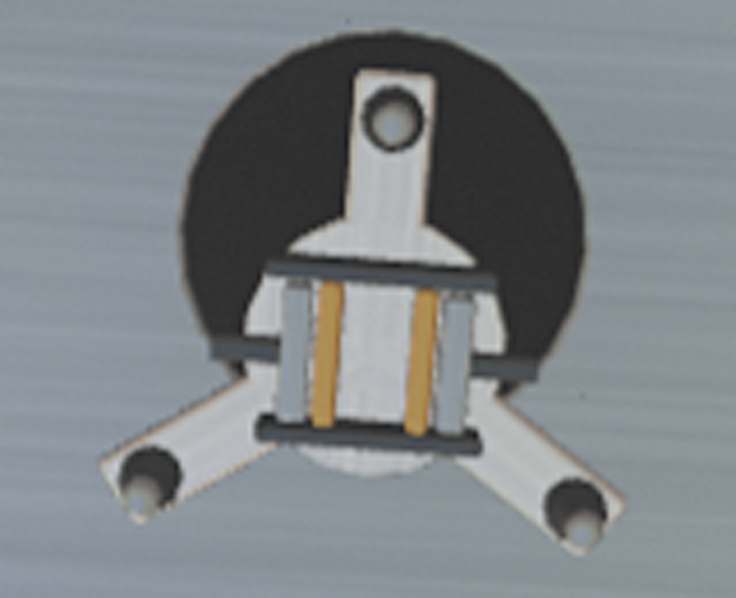

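Run:
```python
from h import *
w=np.load("w0.npy");o=dict(tool_pos=w[:3],ee_rot=w[3:]);c=cam("wrist",o)
f=lambda a:(np.array(a)+.5)/4.6-.5+[240,120]
P=toplane(c,f([(393,120),(142,493),(582,530)]),[.078]*3)[:,:2]
M=np.array([(46,0),(-30,44),(-30,-44)])/1e3
print("balls",P.round(4), "sides",[np.linalg.norm(P[i]-P[j]).round(4) for i,j in((0,1),(0,2),(1,2))],"model",[np.linalg.norm(M[i]-M[j]).round(4) for i,j in((0,1),(0,2),(1,2))])
a=M-M.mean(0);b=P-P.mean(0);y=np.arctan2((a[:,0]*b[:,1]-a[:,1]*b[:,0]).sum(),(a*b).sum())
Rm=np.array([[np.cos(y),-np.sin(y)],[np.sin(y),np.cos(y)]]);t=P.mean(0)-Rm@M.mean(0)
print("carrier",t.round(4),"yaw",y.round(4),"res mm",((P-(M@Rm.T+t))*1e3).round(1))
print("hole",toplane(c,f([(384,232)]),[.05]).round(4))
q=toplane(c,[(203.5,58),(456.5,73),(206,262),(432.5,276)],[.05]*4);print("corners",q.round(3))
print("scale yaw",np.arctan2(*(q[0]-q[2])[[1,0]]),np.arctan2(*(q[1]-q[3])[[1,0]]), -np.arctan2(*(q[0]-q[1])[[0,1]]),-np.arctan2(*(q[2]-q[3])[[0,1]]))
# top view check
ct=cam("top");print("top pred balls",(( proj(ct,np.c_[P,[.078]*3])-[130,120])*800/360).round(0))
```

```text
balls [[ 0.6302 -0.2116]
 [ 0.5572 -0.1626]
 [ 0.5503 -0.2502]] sides [np.float64(0.0879), np.float64(0.0887), np.float64(0.088)] model [np.float64(0.0878), np.float64(0.0878), np.float64(0.088)]
carrier [ 0.5839 -0.2085] yaw -0.0737 res mm [[ 0.4  0.2]
 [ 0.  -0.2]
 [-0.4 -0.1]]
hole [[ 0.6062 -0.2104  0.05  ]]
corners [[ 0.704 -0.103  0.05 ]
 [ 0.693 -0.329  0.05 ]
 [ 0.514 -0.094  0.05 ]
 [ 0.501 -0.322  0.05 ]]
scale yaw -0.04991734119090716 -0.03446037708110194 -0.04916100065252284 -0.05753251246032179
top pred balls [[538. 231.]
 [505. 284.]
 [568. 287.]]
```

servo_tool --pt "-0.9 0 0 0 0 0 94" --pt "-0.9 0 0 0 0 0 94" --pt "-0.9 0 0 0 0 0 94" --pt "-0.9 0 0 0 0 0 94" --pt "-0.9 0 0 0 0 0 94"

```text
time: 3.0
tool_pos: [0.4828, -0.2107, 0.2619]
ee_rot: [3.14, -0.002, -0.002]
wrist_force: [-0.4, 0.6, 0.7]
width: 0.0937
finger_force: 0.0
```

Run:
```python
from h import *
o=robot.get_obs();print(o["time"],o["tool_pos"],o["ee_rot"])
im=robot.snapshot("wrist");cv2.imwrite("pics/w1.png",im[:,:,::-1])
np.save("w1.npy",np.r_[o["tool_pos"],o["ee_rot"]])
c=cam("wrist",o);X=[(.6302,-.2116,.078),(.5572,-.1626,.078),(.5503,-.2502,.078),(.6062,-.2104,.05)]
p=proj(c,X);print(p)
x0,y0=p[:3].mean(0).astype(int)-[80,70];x0=max(x0,0);y0=max(y0,0);print(x0,y0,(p-[x0,y0])*4.6)
cv2.imwrite("pics/w1c.png",cv2.resize(im[y0:y0+130,x0:x0+160,::-1],None,fx=4.6,fy=4.6,interpolation=cv2.INTER_CUBIC))
```

```text
3.0 [ 0.48278383 -0.21071569  0.26193009] [ 3.14023660e+00 -2.45566394e-03 -2.17938147e-03]
[[318.07990495  29.19191514]
 [261.55838332 122.04476678]
 [362.66431186 130.09399867]
 [316.72687796  65.64210808]]
234 23 [[386.76756277  28.48280964]
 [126.76856326 455.60592717]
 [591.85583456 492.63239388]
 [380.54363864 196.15369718]]
```

View pics/w1c.png

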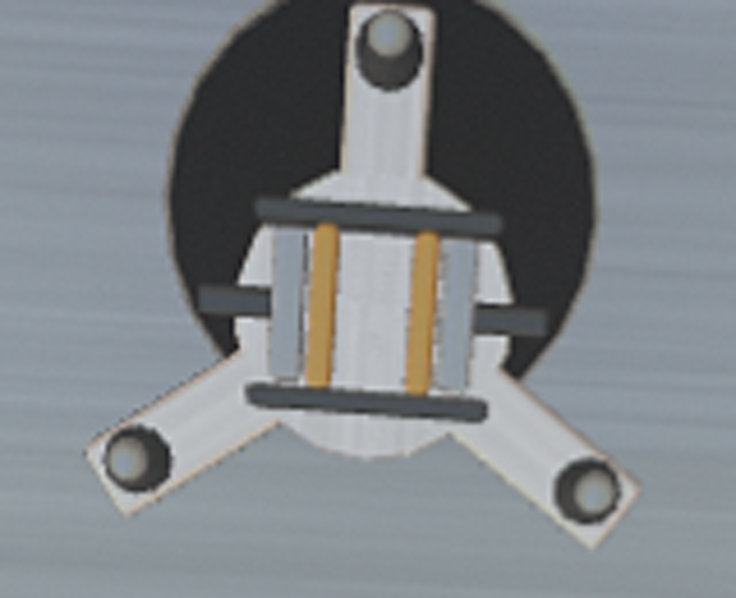

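```bash
cat >> h.py <<'E'
def fit(M,P):
    M=np.array(M);P=np.array(P);a=M-M.mean(0);b=P-P.mean(0)
    y=np.arctan2((a[:,0]*b[:,1]-a[:,1]*b[:,0]).sum(),(a*b).sum())
    Rm=np.array([[np.cos(y),-np.sin(y)],[np.sin(y),np.cos(y)]]);t=P.mean(0)-Rm@M.mean(0)
    return t,y,(P-(M@Rm.T+t))
E
python3 - <<'E'
from h import *
w=np.load("w1.npy");c=cam("wrist",dict(tool_pos=w[:3],ee_rot=w[3:]))
P=toplane(c,(np.array([(388,33),(130,459),(594,491)])+.5)/4.6-.5+[234,23],[.078]*3)[:,:2]
print(fit(np.array([(46,0),(-30,44),(-30,-44)])/1e3,P))
o=robot.get_obs();print(o["tool_pos"],o["ee_rot"])
print(move((.56,.16,.30),(np.pi,0,.4)))
E
```

```text
(array([ 0.58385651, -0.20851289]), np.float64(-0.06673799219976505), array([[ 7.80936691e-06,  8.23937281e-05],
       [ 5.38919502e-05, -2.47853577e-04],
       [-6.17013171e-05,  1.65459849e-04]]))
[ 0.48346411 -0.21060176  0.26176311] [ 3.14041287e+00 -2.23867331e-03 -1.36604187e-03]
[ 7.6110e-01 -3.7066e+00 -3.8500e-01  1.0000e-03 -1.3000e-03 -2.5550e-01]
```

servo_tool --pt "0.15 -0.92 -0.1 0 0 0 94" --pt "0.15 -0.92 -0.1 0 0 0 94" --pt "0.15 -0.92 -0.1 0 0 0 94"

```text
time: 3.3
tool_pos: [0.5001, -0.1139, 0.2721]
ee_rot: [-3.14, -0.003, 0.004]
wrist_force: [0.8, -0.5, 0.0]
width: 0.0939
finger_force: 0.0
```

servo_tool --pt "0.15 -0.92 -0.1 0 0 0 94" --pt "0.15 -0.92 -0.1 0 0 0 94" --pt "0.15 -0.92 -0.1 0 0 0 94"

```text
time: 3.55
tool_pos: [0.5149, -0.0212, 0.2818]
ee_rot: [-3.14, -0.002, 0.006]
wrist_force: [-0.7, -0.4, 0.4]
width: 0.094
finger_force: 0.0
```

servo_tool --pt "0.15 -0.92 -0.1 0 0 0 94" --pt "0.15 -0.92 -0.1 0 0 0 94" --pt "0.15 -0.92 -0.1 0 0 0 94"

```text
time: 3.8
tool_pos: [0.5296, 0.0707, 0.2912]
ee_rot: [-3.14, -0.001, 0.006]
wrist_force: [-0.3, -0.9, 0.2]
width: 0.094
finger_force: 0.0
```

servo_tool --pt "0.15 -0.92 -0.1 0 0 -0.255 94" --pt "0.15 -0.92 -0.1 0 0 -0.255 94" --pt "0.15 -0.92 -0.1 0 0 -0.255 94" --pt "0.15 -0.92 -0.1 0 0 -0.255 94" --pt "0.15 -0.92 -0.1 0 0 -0.255 94" --pt "0.15 -0.92 -0.1 0 0 -0.255 94" --pt "0.15 -0.92 -0.1 0 0 -0.255 94"

```text
time: 4.38
tool_pos: [0.5437, 0.1574, 0.3007]
ee_rot: [3.141, 0.0, 0.399]
wrist_force: [-0.2, 0.7, 0.1]
width: 0.0939
finger_force: 0.0
```

Run:
```python
from h import *
o=robot.get_obs();print(o["time"],o["tool_pos"],o["ee_rot"])
im=robot.snapshot("wrist");cv2.imwrite("pics/w2.png",im[:,:,::-1])
np.save("w2.npy",np.r_[o["tool_pos"],o["ee_rot"]])
print(robot.find_in("tray_grip","wrist"))
```

```text
4.3833 [0.54369215 0.15736343 0.30065452] [3.14108395e+00 3.09821012e-04 3.98514892e-01]
[{'extent': [319.2, 158.9, 215.5, 163.1], 'conf': 0.98}]
```

View pics/w2.png

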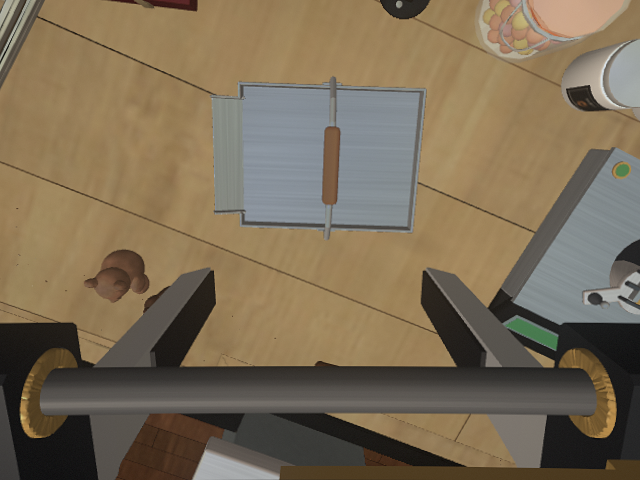

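The wrist view shows the tray with its lip left (+y) and the wooden grip from (333,127) to (329,205). I'll segment the grip for its pose.

Run:
```python
from h import *
im=cv2.imread("pics/w2.png").astype(int)
m=np.zeros((480,640),np.uint8);s=np.s_[115:215,312:350]
m[s]=((im[s][...,2]-im[s][...,0])>50)*255
n=(m>0).sum();(cx,cy),wh,ang=cv2.minAreaRect(cv2.findNonZero(m));b=cv2.boxPoints(((cx,cy),wh,ang));print(n,cx,cy,wh,ang)
w=np.load("w2.npy");c=cam("wrist",dict(tool_pos=w[:3],ee_rot=w[3:]))
b=b[np.argsort(b[:,1])];e=np.array([b[:2].mean(0),b[2:].mean(0)])
# top end (far) and bottom end
E=toplane(c,e,[.107,.107]);d=E[0]-E[1];print(E.round(4),"len",np.linalg.norm(d),"mid",E.mean(0),"yaw",np.arctan2(d[1],d[0]))
# rim corners of tray (non-lip side and others)
q=toplane(c,[(426,89),(411,231),(241,84),(242,227)],[.04]*4);print(q.round(4),[np.linalg.norm(q[i]-q[j]).round(4) for i,j in((0,1),(2,3),(0,2),(1,3))])
print("yaws",[np.arctan2(*(q[i]-q[j])[[1,0]]).round(3) for i,j in((0,1),(2,3))],[-np.arctan2(*(q[i]-q[j])[[0,1]]).round(3) for i,j in((2,0),(3,1))])
g=E.mean(0);y=np.arctan2(d[1],d[0])
print(move((g[0],g[1],.30),(np.pi,0,y)))
```

```text
1047 330.7348327636719 165.12939453125 (14.188655853271484, 76.13911437988281) 2.2906100749969482
[[0.6129 0.1723 0.107 ]
 [0.5488 0.1478 0.107 ]] len 0.0686246228881695 mid [0.58084613 0.16005339 0.107     ] yaw 0.3661593693929881
[[0.6848 0.0969 0.04  ]
 [0.5447 0.0452 0.04  ]
 [0.6162 0.2723 0.04  ]
 [0.4762 0.2198 0.04  ]] [np.float64(0.1493), np.float64(0.1496), np.float64(0.1884), np.float64(0.1876)]
yaws [np.float64(0.354), np.float64(0.359)] [np.float64(0.372), np.float64(0.374)]
[3.547e-01 1.201e-01 7.900e-03 2.000e-04 1.000e-04 2.070e-02]
```

servo_tool --pt "0.355 0.12 0.2 0 0 0.02 94" --pt "0.355 0.12 0.5 0 0 0.02 94" --pt "0.355 0.12 0.9 0 0 0.02 94" --pt "0.355 0.12 0.9 0 0 0.02 94" --pt "0.355 0.12 0.9 0 0 0.02 94"

```text
time: 4.9
tool_pos: [0.5783, 0.16, 0.2068]
ee_rot: [-3.14, 0.009, 0.368]
wrist_force: [0.9, 0.4, 0.5]
width: 0.0943
finger_force: 0.0
```

servo_tool --pt "0 0 0.2 0 0 0 94" --pt "0 0 0.4 0 0 0 94" --pt "0 0 0.5 0 0 0 94" --pt "0 0 0.5 0 0 0 94" --pt "0 0 0.5 0 0 0 94"

```text
time: 5.32
tool_pos: [0.582, 0.1612, 0.1638]
ee_rot: [3.141, -0.004, 0.369]
wrist_force: [0.2, 0.9, 0.4]
width: 0.0941
finger_force: 0.0
```

Run:
```python
from h import *
o=robot.get_obs();print(o["tool_pos"],o["ee_rot"],o["wrist_force"])
print(move((.581,.160,.103),(np.pi,0,.366)))
im=robot.snapshot("wrist");cv2.imwrite("pics/w3.png",im[:,:,::-1])
```

```text
[0.58196093 0.16122285 0.16382551] [ 3.14064733 -0.00422396  0.3689366 ] [0.24462508 0.8765257  0.37835408]
[-1.590e-02  7.400e-03  6.082e-01  6.000e-04 -2.700e-03  1.900e-03]
```

View pics/w3.png

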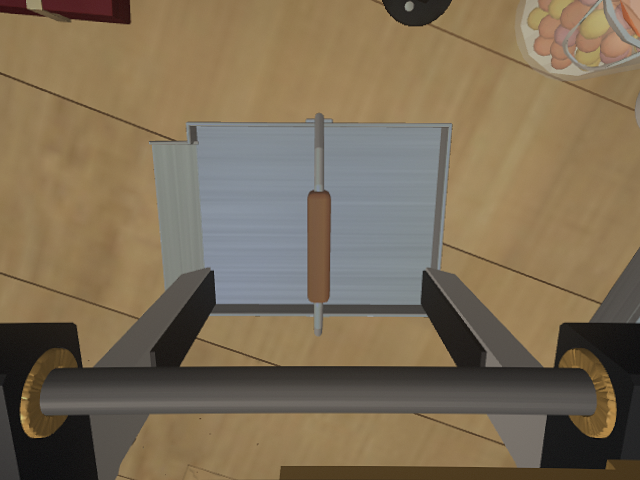

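The grip is centred between the fingers (column 319) and parallel to the view. I'll descend and close.

servo_tool --pt "-0.01 0 0.2 0 0 0 94" --pt "-0.01 0 0.45 0 0 0 94" --pt "-0.01 0 0.61 0 0 0 94" --pt "-0.01 0 0.61 0 0 0 94" --pt "-0.01 0 0.61 0 0 0 94" --pt "-0.01 0 0.61 0 0 0 94"

```text
time: 5.87
tool_pos: [0.5812, 0.161, 0.1026]
ee_rot: [3.141, -0.004, 0.369]
wrist_force: [0.4, -0.6, 0.9]
width: 0.0939
finger_force: 0.0
```

Run:
```python
from h import *
o=robot.get_obs();print(o["tool_pos"],o["ee_rot"],o["wrist_force"])
im=robot.snapshot("wrist");cv2.imwrite("pics/w4.png",im[:,:,::-1]);c=cam("wrist",o)
a=im[...].astype(int);m=((a[...,0]-a[...,2])>50).astype(np.uint8);m[:,:290]=0;m[:,350:]=0;m[:120]=0;m[362:]=0
n,l,st,ce=cv2.connectedComponentsWithStats(m);k=1+st[1:,4].argmax();print(st[k],ce[k])
x,y,w,h,_=st[k];print(toplane(c,[(x+w/2,y),(x+w/2,y+h)],[.107]*2))
print("grip model ends from w2:",[.6129,.1723],[.5488,.1478])
```

```text
[0.58124168 0.16100114 0.10259503] [ 3.14067515 -0.00417476  0.36906946] [ 0.38668102 -0.59104304  0.927493  ]
[ 305  214   28  139 3709] [318.3564303  282.17713669]
[[0.61126943 0.17200576 0.107     ]
 [0.54578213 0.14661647 0.107     ]]
grip model ends from w2: [0.6129, 0.1723] [0.5488, 0.1478]
```

servo_tool --pt "0 0 0 0 0 0 5" --pt "0 0 0 0 0 0 5" --pt "0 0 0 0 0 0 5" --pt "0 0 0 0 0 0 5" --pt "0 0 0 0 0 0 5" --pt "0 0 0 0 0 0 5" --pt "0 0 0 0 0 0 5" --pt "0 0 0 0 0 0 5" --pt "0 0 0 0 0 0 5" --pt "0 0 0 0 0 0 5" --pt "0 0 0 0 0 0 5" --pt "0 0 0 0 0 0 5"

```text
time: 6.92
tool_pos: [0.5796, 0.1607, 0.0998]
ee_rot: [3.142, 0.0, 0.369]
wrist_force: [-0.2, -1.1, 0.8]
width: 0.0173
finger_force: 0.0
```

servo_tool --pt "0 0 0 0 0 0 5" --pt "0 0 0 0 0 0 5" --pt "0 0 0 0 0 0 5" --pt "0 0 0 0 0 0 5"

```text
time: 7.25
tool_pos: [0.5798, 0.1604, 0.0998]
ee_rot: [3.141, 0.0, 0.369]
wrist_force: [0.7, -1.2, 0.1]
width: 0.013
finger_force: 30.0
```

servo_tool --pt "0 0 -0.1 0 0 0 5" --pt "0 0 -0.2 0 0 0 5" --pt "0 0 -0.4 0 0 0 5" --pt "0 0 -0.6 0 0 0 5" --pt "0 0 -0.8 0 0 0 5" --pt "0 0 -0.95 0 0 0 5" --pt "0 0 -0.95 0 0 0 5" --pt "0 0 -0.95 0 0 0 5"

```text
time: 7.92
tool_pos: [0.5803, 0.161, 0.1963]
ee_rot: [3.141, -0.003, 0.369]
wrist_force: [-0.2, -0.1, -3.5]
width: 0.0131
finger_force: 30.0
```

Run:
```python
from h import *
o=robot.get_obs();print(o["tool_pos"],o["ee_rot"],o["wrist_force"],o["wrist_torque"],o["width"],o["finger_force"])
print(move((.584,-.2085,.21),(np.pi,0,-.067)))
```

```text
[0.58026478 0.16104302 0.19627098] [ 3.14123785e+00 -2.86417099e-03  3.69311726e-01] [-0.17939165 -0.12620806 -3.54000304] [-0.02272255  0.00739432 -0.03023956] 0.013139304735221765 29.996813535690308
[-1.2987e+00  3.4598e+00 -1.3980e-01 -2.0000e-04 -1.8000e-03  2.7780e-01]
```

servo_tool --pt "0 0 -0.1 0 0 0.03 5" --pt "0 0 -0.2 0 0 0.08 5" --pt "0 0 -0.2 0 0 0.13 5" --pt "0 0 -0.2 0 0 0.18 5" --pt "0 0 -0.2 0 0 0.23 5" --pt "0 0 -0.2 0 0 0.26 5" --pt "0 0 -0.2 0 0 0.278 5" --pt "0 0 -0.2 0 0 0.278 5"

```text
time: 8.58
tool_pos: [0.5787, 0.1607, 0.2126]
ee_rot: [3.141, 0.004, -0.068]
wrist_force: [-0.8, -0.9, -2.6]
width: 0.0132
finger_force: 30.0
```

servo_tool --pt "0.01 0.13 0 0 0 0 5" --pt "0.03 0.38 0 0 0 0 5" --pt "0.05 0.65 0 0 0 0 5" --pt "0.07 0.92 0 0 0 0 5"

```text
time: 8.92
tool_pos: [0.5798, 0.0668, 0.2139]
ee_rot: [3.141, 0.002, -0.066]
wrist_force: [0.4, -0.5, -3.8]
width: 0.0128
finger_force: 30.0
```

servo_tool --pt "0.02 0.3 0 0 0 0 5" --pt "0.05 0.6 0 0 0 0 5" --pt "0.07 0.92 0 0 0 0 5"

```text
time: 9.17
tool_pos: [0.5805, -0.0257, 0.2141]
ee_rot: [3.141, 0.001, -0.067]
wrist_force: [0.6, 0.2, -2.3]
width: 0.0127
finger_force: 30.0
```

servo_tool --pt "0.02 0.3 0 0 0 0 5" --pt "0.05 0.6 0 0 0 0 5" --pt "0.07 0.92 0 0 0 0 5"

```text
time: 9.42
tool_pos: [0.5811, -0.1181, 0.2141]
ee_rot: [-3.142, 0.001, -0.067]
wrist_force: [0.4, 0.5, -3.7]
width: 0.0127
finger_force: 30.0
```

servo_tool --pt "0.02 0.3 0 0 0 0 5" --pt "0.05 0.6 0 0 0 0 5" --pt "0.07 0.85 0 0 0 0 5" --pt "0.07 0.92 0 0 0 0 5" --pt "0.07 0.92 0 0 0 0 5" --pt "0.07 0.92 0 0 0 0 5" --pt "0.07 0.92 0 0 0 0 5" --pt "0.07 0.92 0 0 0 0 5"

```text
time: 10.08
tool_pos: [0.5828, -0.2069, 0.215]
ee_rot: [-3.141, -0.0, -0.066]
wrist_force: [0.1, 0.7, -3.5]
width: 0.0129
finger_force: 30.0
```

Run:
```python
from h import *
o=robot.get_obs();print(o["time"],o["tool_pos"],o["ee_rot"],o["wrist_force"],o["wrist_torque"],o["width"])
c=cam("wrist",o)
im=robot.snapshot("wrist");cv2.imwrite("pics/w5.png",im[:,:,::-1]);np.save("w5.npy",np.r_[o["tool_pos"],o["ee_rot"]])
p=proj(c,[(.5839,-.2085,.078)]);print(p)
print(robot.find_in("tray","wrist")[:1])
print(move((.584,-.2085,.19),(np.pi,0,-.068)))
```

```text
10.0833 [ 0.58280509 -0.20690714  0.21499239] [-3.14120044e+00 -4.41922658e-05 -6.56173284e-02] [ 0.07735194  0.71738061 -3.4522685 ] [ 0.03193087 -0.00804854 -0.00395078] 0.01285945696448922
[[319.64405347 215.70511818]]
[{'extent': [296.3, 237.4, 382.6, 262.4], 'conf': 0.65}]
[ 1.180e-02  1.390e-02  2.513e-01 -0.000e+00 -2.000e-04  1.500e-03]
```

View pics/w5.png

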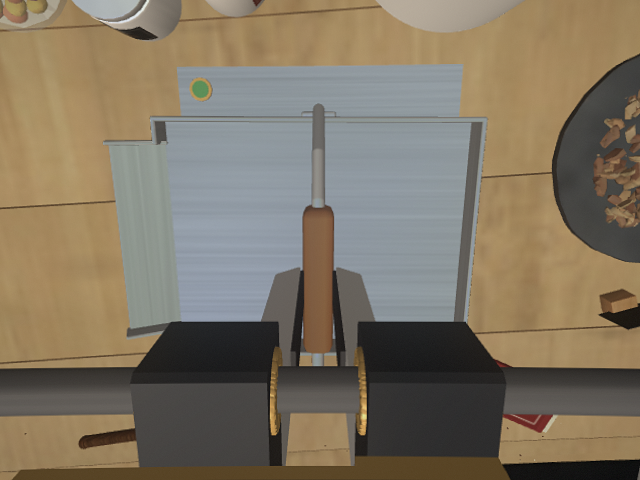

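The tray hangs level over the carrier. Far rim corners are at (151,118) and (487,118). I'll work out the tray's origin relative to the carrier.

Run:
```python
from h import *
# tray pose on counter from w2, corners; rim z .0365; order far-right, near-right, far-left, near-left
M=np.array([(75,-95),(-75,-95),(75,95),(-75,95)])/1e3
w=np.load("w2.npy");c=cam("wrist",dict(tool_pos=w[:3],ee_rot=w[3:]))
t,y,r=fit(M,toplane(c,[(426,89),(411,231),(241,84),(242,227)],[.0365]*4)[:,:2]);print("counter tray",t,y,(r*1e3).round(1))
w=np.load("w5.npy");c=cam("wrist",dict(tool_pos=w[:3],ee_rot=w[3:]))
P=toplane(c,[(487,118),(151,118)],[.1515]*2)[:,:2];print(np.linalg.norm(P[0]-P[1]))
t,y,r=fit(M[[0,2]],P);print("held tray",t,y,"tcp",w[:3],"yaw",w[5],(r*1e3).round(1))
im=cv2.imread("pics/w5.png").astype(int)
m=((im[...,2]-im[...,0])>50).astype(np.uint8);m[:,:295]=0;m[:,342:]=0;m[:190]=0;m[356:]=0
n,l,st,ce=cv2.connectedComponentsWithStats(m);k=1+st[1:,4].argmax();x,yy,ww,h,_=st[k]
E=toplane(c,[(x+ww/2,yy),(x+ww/2,yy+h)],[.222]*2);print(st[k],E,E.mean(0))
```

```text
counter tray [0.58027538 0.15837954] 0.36670512233839314 [[ 1.  -0.3]
 [-0.1  1.3]
 [ 0.1 -0.9]
 [-1.  -0.1]]
0.19595854869504703
held tray [ 0.58270374 -0.20763604] -0.06557075590598699 tcp [ 0.58280509 -0.20690714  0.21499239] yaw -0.06561732843790846 [[-0.2 -3. ]
 [ 0.2  3. ]]
[ 304  211   29  142 3954] [[ 0.61665188 -0.20951913  0.222     ]
 [ 0.54605387 -0.20491688  0.222     ]] [ 0.58135287 -0.207218    0.222     ]
```

servo_tool --pt "0.01 0.01 0.1 0 0 0 5" --pt "0.01 0.01 0.2 0 0 0 5" --pt "0.01 0.01 0.3 0 0 0 5" --pt "0.01 0.01 0.35 0 0 0 5" --pt "0.01 0.01 0.38 0 0 0 5" --pt "0.01 0.01 0.4 0 0 0 5" --pt "0.01 0.01 0.4 0 0 0 5" --pt "0.01 0.01 0.4 0 0 0 5" --pt "0.01 0.01 0.4 0 0 0 5" --pt "0.01 0.01 0.4 0 0 0 5"

```text
time: 11.02
tool_pos: [0.584, -0.2095, 0.1756]
ee_rot: [3.141, -0.001, -0.068]
wrist_force: [-0.7, -0.6, -3.6]
width: 0.0128
finger_force: 30.0
```

servo_tool --pt "0 0 0.01 0 0 0 5" --pt "0 0 0.02 0 0 0 5" --pt "0 0 0.03 0 0 0 5" --pt "0 0 0.04 0 0 0 5" --pt "0 0 0.05 0 0 0 5" --pt "0 0 0.05 0 0 0 5" --pt "0 0 0.05 0 0 0 5" --pt "0 0 0.05 0 0 0 5"

```text
time: 11.68
tool_pos: [0.5837, -0.2094, 0.1699]
ee_rot: [3.142, -0.0, -0.068]
wrist_force: [-0.3, -0.0, -3.4]
width: 0.0131
finger_force: 30.0
```

Run:
```python
from h import *
o=robot.get_obs();print(o["time"],o["tool_pos"],o["ee_rot"],o["wrist_force"],o["wrist_torque"],o["width"])
```

```text
11.6833 [ 0.58368238 -0.20938562  0.1698839 ] [ 3.14151053e+00 -1.64298798e-05 -6.75799902e-02] [-0.33362208 -0.04688789 -3.44799099] [-0.00646341 -0.00602125 -0.00620063] 0.01308341202718533
```

servo_tool --pt "0 0 0.005 0 0 0 5" --pt "0 0 0.01 0 0 0 5" --pt "0 0 0.01 0 0 0 5"

```text
time: 11.93
tool_pos: [0.5836, -0.2094, 0.1688]
ee_rot: [3.142, 0.0, -0.068]
wrist_force: [-1.2, 0.0, -3.1]
width: 0.0129
finger_force: 30.0
```

servo_tool --pt "0 0 0.005 0 0 0 5" --pt "0 0 0.01 0 0 0 5" --pt "0 0 0.01 0 0 0 5"

```text
time: 12.18
tool_pos: [0.5836, -0.2094, 0.1677]
ee_rot: [3.142, 0.0, -0.068]
wrist_force: [-0.6, -0.3, -3.3]
width: 0.0126
finger_force: 30.0
```

servo_tool --pt "0 0 0.005 0 0 0 5" --pt "0 0 0.01 0 0 0 5" --pt "0 0 0.01 0 0 0 5"

```text
time: 12.43
tool_pos: [0.5836, -0.2094, 0.1667]
ee_rot: [3.142, 0.0, -0.068]
wrist_force: [0.8, 0.1, -4.0]
width: 0.0127
finger_force: 30.0
```

servo_tool --pt "0 0 0.005 0 0 0 5" --pt "0 0 0.01 0 0 0 5" --pt "0 0 0.01 0 0 0 5"

```text
time: 12.68
tool_pos: [0.5836, -0.2093, 0.1657]
ee_rot: [-3.142, 0.0, -0.068]
wrist_force: [0.6, -1.1, -3.2]
width: 0.0132
finger_force: 30.0
```

servo_tool --pt "0 0 0.003 0 0 0 5" --pt "0 0 0.005 0 0 0 5" --pt "0 0 0.005 0 0 0 5"

```text
time: 12.93
tool_pos: [0.5837, -0.2094, 0.1654]
ee_rot: [3.142, -0.0, -0.068]
wrist_force: [-0.4, 0.2, -2.7]
width: 0.0133
finger_force: 30.0
```

servo_tool --pt "0 0 0.003 0 0 0 5" --pt "0 0 0.005 0 0 0 5" --pt "0 0 0.005 0 0 0 5"

```text
time: 13.18
tool_pos: [0.5837, -0.2094, 0.165]
ee_rot: [3.142, -0.0, -0.068]
wrist_force: [0.3, 1.1, -2.4]
width: 0.0126
finger_force: 30.0
```

servo_tool --pt "0 0 0.003 0 0 0 5" --pt "0 0 0.005 0 0 0 5" --pt "0 0 0.005 0 0 0 5"

```text
time: 13.43
tool_pos: [0.5837, -0.2093, 0.1645]
ee_rot: [-3.142, -0.0, -0.068]
wrist_force: [0.3, 0.6, -2.6]
width: 0.013
finger_force: 30.0
```

servo_tool --pt "0 0 0.003 0 0 0 5" --pt "0 0 0.005 0 0 0 5" --pt "0 0 0.005 0 0 0 5"

```text
time: 13.68
tool_pos: [0.5838, -0.2094, 0.1641]
ee_rot: [3.141, -0.0, -0.068]
wrist_force: [-0.1, 0.6, -1.5]
width: 0.0132
finger_force: 30.0
```

servo_tool --pt "0 0 0.003 0 0 0 5" --pt "0 0 0.005 0 0 0 5" --pt "0 0 0.005 0 0 0 5"

```text
time: 13.93
tool_pos: [0.5838, -0.2094, 0.1636]
ee_rot: [3.141, -0.0, -0.068]
wrist_force: [0.5, 0.3, -2.5]
width: 0.0126
finger_force: 30.0
```

servo_tool --pt "0 0 0.003 0 0 0 5" --pt "0 0 0.005 0 0 0 5" --pt "0 0 0.005 0 0 0 5"

```text
time: 14.18
tool_pos: [0.5835, -0.2093, 0.1624]
ee_rot: [-3.141, 0.001, -0.068]
wrist_force: [1.0, 0.2, -3.9]
width: 0.0128
finger_force: 30.0
```

servo_tool --pt "0 0 0.003 0 0 0 5" --pt "0 0 0.005 0 0 0 5" --pt "0 0 0.005 0 0 0 5"

```text
time: 14.43
tool_pos: [0.5834, -0.2092, 0.1616]
ee_rot: [-3.141, 0.001, -0.068]
wrist_force: [-0.3, 0.1, -4.8]
width: 0.0131
finger_force: 30.0
```

servo_tool --pt "0 0 0.003 0 0 0 5" --pt "0 0 0.005 0 0 0 5" --pt "0 0 0.005 0 0 0 5"

```text
time: 14.68
tool_pos: [0.5836, -0.2093, 0.1616]
ee_rot: [-3.141, 0.0, -0.068]
wrist_force: [-0.1, 0.7, -4.7]
width: 0.0127
finger_force: 30.0
```

servo_tool --pt "0 0 0.003 0 0 0 5" --pt "0 0 0.005 0 0 0 5" --pt "0 0 0.005 0 0 0 5"

```text
time: 14.93
tool_pos: [0.5837, -0.2094, 0.1615]
ee_rot: [3.142, -0.0, -0.068]
wrist_force: [0.6, 1.2, -3.5]
width: 0.0128
finger_force: 30.0
```

servo_tool --pt "0 0 0.003 0 0 0 5" --pt "0 0 0.005 0 0 0 5" --pt "0 0 0.005 0 0 0 5"

```text
time: 15.18
tool_pos: [0.5838, -0.2094, 0.1613]
ee_rot: [3.141, -0.001, -0.068]
wrist_force: [-0.3, 0.5, -2.3]
width: 0.0131
finger_force: 30.0
```

servo_tool --pt "0 0 0.003 0 0 0 5" --pt "0 0 0.005 0 0 0 5" --pt "0 0 0.005 0 0 0 5"

```text
time: 15.43
tool_pos: [0.5839, -0.2094, 0.1611]
ee_rot: [3.141, -0.001, -0.067]
wrist_force: [-0.7, 1.9, 1.2]
width: 0.0132
finger_force: 30.0
```

servo_tool --pt "0 0 0.003 0 0 0 5" --pt "0 0 0.005 0 0 0 5" --pt "0 0 0.005 0 0 0 5"

```text
time: 15.68
tool_pos: [0.5839, -0.2094, 0.1609]
ee_rot: [3.141, -0.001, -0.067]
wrist_force: [-1.2, 2.2, 3.6]
width: 0.0128
finger_force: 30.0
```

servo_tool --pt "0 0 0.003 0 0 0 5" --pt "0 0 0.005 0 0 0 5" --pt "0 0 0.005 0 0 0 5"

```text
time: 15.93
tool_pos: [0.584, -0.2095, 0.1608]
ee_rot: [3.141, -0.002, -0.068]
wrist_force: [-0.9, 1.8, 5.4]
width: 0.0132
finger_force: 30.0
```

servo_tool --pt "0 0 0.003 0 0 0 5" --pt "0 0 0.005 0 0 0 5" --pt "0 0 0.005 0 0 0 5"

```text
time: 16.18
tool_pos: [0.5841, -0.2095, 0.1607]
ee_rot: [3.141, -0.002, -0.068]
wrist_force: [-1.5, 2.5, 5.7]
width: 0.0129
finger_force: 30.0
```

servo_tool --pt "0 0 0.003 0 0 0 5" --pt "0 0 0.005 0 0 0 5" --pt "0 0 0.005 0 0 0 5"

```text
time: 16.43
tool_pos: [0.5841, -0.2095, 0.1607]
ee_rot: [3.141, -0.003, -0.067]
wrist_force: [-1.8, 2.3, 7.8]
width: 0.0132
finger_force: 30.0
```

servo_tool --pt "0 0 0.003 0 0 0 5" --pt "0 0 0.005 0 0 0 5" --pt "0 0 0.005 0 0 0 5"

```text
time: 16.68
tool_pos: [0.5842, -0.2095, 0.1607]
ee_rot: [3.14, -0.003, -0.067]
wrist_force: [-2.4, 2.1, 8.2]
width: 0.0127
finger_force: 30.0
```

servo_tool --pt "0 0 0.003 0 0 0 5" --pt "0 0 0.005 0 0 0 5" --pt "0 0 0.005 0 0 0 5"

```text
time: 16.93
tool_pos: [0.5843, -0.2096, 0.1606]
ee_rot: [3.14, -0.004, -0.068]
wrist_force: [-3.8, 2.6, 10.8]
width: 0.013
finger_force: 30.0
```

servo_tool --pt "0 0 0.003 0 0 0 5" --pt "0 0 0.003 0 0 0 5" --pt "0 0 0.003 0 0 0 5"

```text
time: 17.18
tool_pos: [0.5843, -0.2096, 0.1606]
ee_rot: [3.14, -0.004, -0.068]
wrist_force: [-3.3, 2.9, 9.7]
width: 0.0129
finger_force: 30.1
```

Run:
```python
from h import *
o=robot.get_obs();print(o["time"],o["tool_pos"],o["ee_rot"],o["wrist_force"],o["wrist_torque"],o["width"])
im=robot.snapshot("wrist");cv2.imwrite("pics/w6.png",im[:,:,::-1]);np.save("w6.npy",np.r_[o["tool_pos"],o["ee_rot"]])
```

```text
17.1833 [ 0.5842705  -0.20957972  0.1605924 ] [ 3.14013564 -0.00380532 -0.06751069] [-3.30605355  2.92660287  9.65751926] [0.61069324 0.5469741  0.02452282] 0.012863054985747762
```

servo_tool --pt "0 0 -0.01 0 0 0 5" --pt "0 0 -0.02 0 0 0 5" --pt "0 0 -0.03 0 0 0 5" --pt "0 0 -0.035 0 0 0 5" --pt "0 0 -0.035 0 0 0 5" --pt "0 0 -0.035 0 0 0 5"

```text
time: 17.73
tool_pos: [0.5839, -0.2093, 0.1607]
ee_rot: [3.142, -0.0, -0.067]
wrist_force: [0.4, 2.0, 4.5]
width: 0.0128
finger_force: 30.0
```

servo_tool --pt "0 0 -0.005 0 0 0 5" --pt "0 0 -0.01 0 0 0 5" --pt "0 0 -0.01 0 0 0 5" --pt "0 0 -0.01 0 0 0 5" --pt "0 0 -0.01 0 0 0 5" --pt "0 0 -0.01 0 0 0 5"

```text
time: 18.23
tool_pos: [0.5835, -0.2094, 0.1609]
ee_rot: [-3.141, 0.001, -0.068]
wrist_force: [-0.1, 2.4, 0.0]
width: 0.013
finger_force: 30.0
```

servo_tool --pt "0 0 0 0 0 0 20" --pt "0 0 0 0 0 0 40" --pt "0 0 0 0 0 0 60" --pt "0 0 0 0 0 0 60" --pt "0 0 0 0 0 0 60" --pt "0 0 0 0 0 0 60" --pt "0 0 0 0 0 0 60" --pt "0 0 0 0 0 0 60"

```text
time: 18.9
tool_pos: [0.5837, -0.2094, 0.1616]
ee_rot: [3.141, -0.0, -0.068]
wrist_force: [0.4, -0.2, -0.4]
width: 0.059
finger_force: 0.0
```

servo_tool --pt "0 0 -0.1 0 0 0 60" --pt "0 0 -0.25 0 0 0 60" --pt "0 0 -0.5 0 0 0 60" --pt "0 0 -0.8 0 0 0 60" --pt "0 0 -1.0 0 0 0 60" --pt "0 0 -1.0 0 0 0 60" --pt "0 0 -1.0 0 0 0 60" --pt "0 0 -1.0 0 0 0 60"

```text
time: 19.57
tool_pos: [0.5833, -0.2092, 0.2604]
ee_rot: [-3.141, 0.002, -0.068]
wrist_force: [0.1, -0.5, 0.1]
width: 0.06
finger_force: 0.0
```

Run:
```python
from h import *
o=robot.get_obs();print(o["time"],o["tool_pos"],o["ee_rot"],o["wrist_force"])
c=cam("wrist",o);im=robot.snapshot("wrist");cv2.imwrite("pics/w7.png",im[:,:,::-1]);np.save("w7.npy",np.r_[o["tool_pos"],o["ee_rot"]])
y=-.067;Rz=R.from_euler("z",y).as_matrix()
for z in (0,.0045):
  X=np.array([(75,-95,36.5),(75,95,36.5),(-75,-95,36.5),(35,0,107),(-35,0,107)])/1e3
  print(z,proj(c,X@Rz.T+[.5839,-.2085,.061+z]).round(1).tolist())
```

```text
19.5667 [ 0.58330317 -0.20920391  0.26044114] [-3.14108326e+00  1.57114776e-03 -6.75543343e-02] [ 0.10656762 -0.53386022  0.14259829]
0 [[433.7, 119.1], [200.0, 119.2], [422.2, 291.4], [316.6, 179.5], [316.7, 276.9]]
0.0045 [[435.2, 119.0], [198.4, 119.1], [423.5, 293.3], [316.6, 180.4], [316.7, 279.2]]
```

View pics/w7.png

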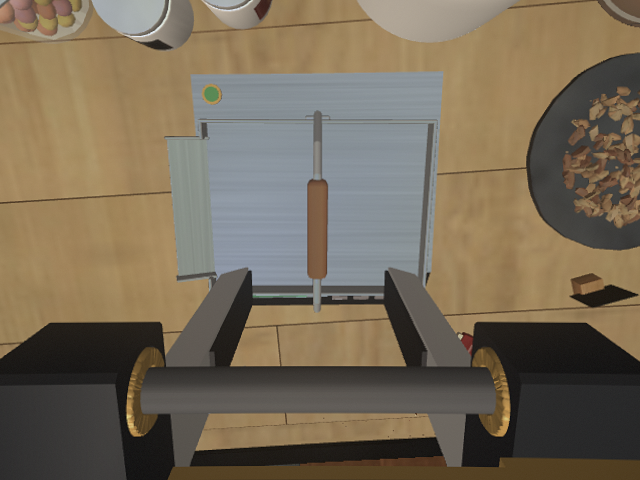

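The wrist view shows the tray level on the scale with its lip to the left. The far rim (row 120) and grip (rows 180–278) match the home prediction. The wrist stopped at 0.1606 m under about 13 N on the scale, which is home height, so I'm handing it in.

```bash
python3 -c "
from bench import robot
print(robot.close_job())"
```

```text
the job is handed in; nothing more can be done
None
```

The tray is back on the scale, lip to the left, pressed home with about 13–14 N on the scale by wrist-force estimate (limit 25 N) and released; I handed the job in at about 20 s, and no verdict was shown.

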